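# Nest the fallen serving cup into its stack

## Robot

A 6-joint arm with a two-finger parallel gripper is mounted at the origin on the work surface. World frame = base frame: x ahead of the robot, y to its left, z up, the work surface at z = 0. Lengths are in mm, angles in rad, forces in N, time in s.
With the tool pointing down it reaches from about 275 to 875 mm from the base axis. Payload 12.5 kg.
Tool frame: the origin (TCP) lies on the centre line of the jaws, within the pads' length; the fingertips stand robot.finger_overhang ahead of it and the grasp point (between the pads) lies 11 mm behind it (robot.finger_overhang is the distance from the TCP to the fingertips, in mm); z points along the fingers, y is the line along which they close (so a half turn about z gives the same grasp; the last joint's range is limited). The gripper opens to 85 mm and grips with 20 to 120 N. Pads are 22 mm wide; open, the fingers measure 114 mm over their backs; the gripper's body (76 mm by 85 mm) begins 54 mm behind the grasp point. The pads swing forward as they close: fully open they stand 13 mm farther back than shut.
Start: joints at [-1.401, 0.351, 1.652, -0, 1.139, -0.085], TCP at [138.649, -532.223, 239.29] pointing down, gripper open.
Joint ranges: [-2.75, 2.75], [-0.79, 2.1], [0.01, 2.65], [-1.57, 4.71], [0.07, 3.14], [-2.87, 2.87]. Speed limits (rad/s): [2.22, 2.22, 2.79, 3.14, 3.14, 3.14].

## Interface

Orientations are given as a unit quaternion [x, y, z, w].
In Python, from plant import robot gives the robot as it stands. The module is installed in compiled form; this text tells all that it offers.
- The arm moves only by the shell command python3 -m crank 'ROWS' [OPENING] [FORCE]. ROWS is JSON, a list of rows, each a list of 6 numbers: the shift along the tool's x, y, z in cm, then the turn, a rotation vector about the tool's x, y, z in rad. In form: [[dx, dy, dz, ax, ay, az], ...]. A call has 1 to 12 rows; each row is the pose to reach, as a shift and turn from the pose commanded when the call began, along the tool's axes at that moment; what a row does not reach only later rows make up. A row lasts 1/12 s, in which the tool goes at most 41.7 mm and 7.16 degrees, less where a joint would pass 70% of its speed; a pose out of reach is approached as far as the arm can. A call with a gripper value outside its range is refused whole. OPENING is the finger opening in cm, from 0 to 8.54, set as the call begins (- or left out, the last holds). The fingers move at their own pace and stop on an object; FORCE is the grip in N (left out, the last holds). Time passes only in rows, so rows that repeat a pose let the fingers close. It gives the time, the measured TCP pose, the force, the opening and the grip force at its end, in the units of the state.
- robot.get_state(): the state, without advancing time (a new reading comes with each control period).
- robot.read_camera(name): name is "side" or "top"; returns a dict with "img" (420x560x3 uint8, red, green, blue), "intrinsics" (3x3 intrinsics, pixels), "R" (3x3) and "t" (3): a world point X has camera coordinates R X + t. Camera axes: x right, y down, z forward; pixel columns grow to the right and rows downward; lengths in mm; the calibration is good to about 2 mm. A picture is of the moment at which its call begins. There is no depth.
- robot.job_done(): hands the job in; it is judged then, once.
Trained networks look in the newest picture that a camera, given by its name, has taken for a name from the list of things; names that differ only in an ending like _2 or _b are one class to them, and where a whole thing is asked for, a point or a joint stands for the part that bears it (a point fixed in the world has none). Each returns a list of dicts, best first, with "p" (0 to 1); they miss things now and then, are a little off and sometimes report something else, mostly with a low value. They report only what shows in the picture. A call takes as long as a camera call.
- robot.recognise(query, camera): "at" ([x, y, z] in mm, in world coordinates, good to about 4 mm: the middle of the surface that is visible of it).
The state is a dict: "clock": time; "joints": joint angles; "joint_vel": joint speeds; "effort": joint torques, N m; "tool_pos": TCP position; "orientation": TCP orientation; "force": force on the tool from outside, world axes, zero at the start; "wrist_torque": the same for the moment, N m; "opening": opening from 0.0 (shut) to 1.0 (fully open); "grasp_force": force on a finger pad.
Only numpy, scipy, OpenCV 4.12 (cv2) and the standard library are available. Lean on these libraries where they do the work, as an engineer would, in place of code of your own. Each camera call takes 0.05 s, during which the arm holds its last target. There are 200 camera calls.

## Task

A steel serving cup has fallen over beside the bread. Stand it upright on its foot on the tabletop and let it go; then take it afresh, nest it foot down in the stack of cups of its own size (the middle size of the three), lowering it in your grip until you feel it touch the cup below, and let go there: do not drop it in and do not press it, or the cups wedge tight. Leave the bottle, mill, jar and bowl where they are.

Things in the scene. Friction and masses are not known exactly. Their poses are not given: they have to be found in the camera images.
- cup: The fallen cup: plain steel, tapered, open, 110 mm tall, 0.1 to 0.17 kg. Foot 46 mm wide; the wall widens evenly from 44 mm above the foot to 63 mm at 86 mm up; then a straight collar, 69 mm wide, 24 mm tall, to the rim. Origin: centre of the foot's underside; z axis: foot to mouth. Starts lying on the table, mouth within 35 degrees of +y, axis rising 7 degrees to the mouth, with room to stand it up where it lies.
- cup_rim (a point): Centre of the cup's mouth, 110 mm from the cup's origin along its z axis.
- stack_medium: The stack the cup belongs to: two upright steel cups of exactly its shape (collar 69 mm), one in the other, fixed in an unmoving dark wooden holder 78 mm wide, 12 mm tall. Origin: centre of the holder's underside, z up; both cups are centred on this axis. The upper cup sticks at a depth that varies and is not measured: its rim is 139 to 157 mm above the table.
- medium_lower_rim (a point): Centre of the rim of the medium stack's lower cup, 116 mm above the table. A cup nested in the upper one first touches its wall, near the foot, with its own rim about 31 mm above the upper rim (its foot 60 to 78 mm above the table), and stays there when let go. The force between them must stay under 25 N; going down slowly and stopping at 2 to 4 N is right.
- stack_large: Larger stack, the same form: two steel cups with 88 mm collars, upper rim 162 to 180 mm above the table, in a fixed wooden holder. The cup does not belong there. Origin at the centre of its underside.
- stack_small: Smaller stack, the same form: two steel cups with 51 mm collars, upper rim 111 to 129 mm above the table, in a fixed wooden holder. The cup does not belong there. Origin at the centre of its underside.
- oil_bottle: Bystander, loose: green glass oil bottle, 60 mm wide, 190 mm tall. Origin at the centre of its underside.
- pepper_mill: Bystander, loose: turned dark-wood pepper mill, 52 mm wide, 130 mm tall. Origin at the centre of its underside.
- spice_jar: Bystander, loose: glass spice jar with a dark lid, 52 mm wide, 75 mm tall. Origin at the centre of its underside.
- dip_bowl: Bystander, loose: white ceramic dip bowl, 90 mm wide, 40 mm tall. Origin at the centre of its underside.

How it is judged (in metres and radians):
On the way, in this order (a step that is already met when the one before it is completed fails the run):
1. the cup stands upright on its foot on the table, let go (angle between cup's own z axis and vertical below 0.06 rad and height (world z) of cup_rim above 0.104 m and height (world z) of cup below 0.006 m and contact force between the fingers and cup below 0.05 N and linear speed of cup below 0.03 m/s), for 0.3 s.
2. the cup, still in the gripper, is lowered into the medium stack until it touches it (horizontal distance between cup and stack_medium below 0.008 m and angle between cup's own z axis and vertical below 0.12 rad and z of cup in the frame of stack_medium between 0.048 and 0.088 m and z of cup_rim in the frame of stack_medium above 0.15 m and contact force between cup and stack_medium above 0.5 N and contact force between the fingers and cup above 1 N), for 0.1 s.
At the end, for the whole second after the job is handed in: The cup rests nested and released in the medium stack: foot centre within 8 mm of the stack's axis, tilted under 0.12 rad (7 degrees), foot 48 to 88 mm above the holder's underside, touching the stack, at rest (horizontal distance between cup and stack_medium below 0.008 m and angle between cup's own z axis and vertical below 0.12 rad and z of cup in the frame of stack_medium between 0.048 and 0.088 m and z of cup_rim in the frame of stack_medium above 0.15 m and contact force between cup and stack_medium above 0.1 N and contact force between the fingers and cup below 0.05 N and linear speed of cup below 0.02 m/s).
It fails at once if the gripper presses the cup into a stack with 25 N or more (contact force between the fingers and cup above 1 N and (contact force between cup and stack_medium above 25 N or contact force between cup and stack_large above 25 N or contact force between cup and stack_small above 25 N)).
It fails at once if the cup is dropped over a stack: it falls freely by some 15 mm or more (linear speed of cup above 0.55 m/s and contact force between the fingers and cup below 0.05 N and (horizontal distance between cup and stack_medium below 0.04 m or horizontal distance between cup and stack_large below 0.04 m or horizontal distance between cup and stack_small below 0.04 m)).
It fails at once if a bystander (bottle, mill, jar, bowl) is moved by more than 30 mm or tipped (distance of any of oil_bottle, pepper_mill, spice_jar, dip_bowl from where it was at the start of the episode above 0.03 m or angle between any of oil_bottle, pepper_mill, spice_jar, dip_bowl's own z axis and vertical above 0.3 rad).
It also fails if it takes over 61 s, if anything falls off the work surface, if the arm or the gripper's body presses on something with over 40 N, if the wrist force passes 120 N, or if a joint passes its speed limit or range.

## Working session

There is one attempt and no reset: what is moved stays moved. The work goes in short steps, Python scripts to look and compute and a shell command to move; the robot and the scene stay as the last step left them, time stands still between calls to the robot, and variables do not carry over. Pictures are saved under pics/ and viewed, at most 11 in all, crops included, and the job is handed in when it is done.

```bash
mkdir -p pics
cat > h.py <<'E'
import numpy as np, cv2
from plant import robot
from scipy.spatial.transform import Rotation as Rn
def cam(n):
    c=robot.read_camera(n); return c
def proj(c,X):
    p=np.array(c["intrinsics"])@(np.array(c["R"])@np.array(X,float)+np.array(c["t"])); return p[:2]/p[2]
def back(c,uv,z):
    K=np.array(c["intrinsics"]);R=np.array(c["R"]);t=np.array(c["t"])
    d=R.T@np.linalg.inv(K)@np.array([uv[0],uv[1],1.]); o=-R.T@t
    return o+d*(z-o[2])/d[2]
def save(c,n): cv2.imwrite("pics/"+n,cv2.cvtColor(np.array(c["img"]),cv2.COLOR_RGB2BGR))
E
python3 - <<'E'
from h import *
print(robot.finger_overhang, robot.get_state())
ims=[]
for n in("side","top"):
    c=cam(n);save(c,n+"0.png")
    R=np.array(c["R"]);print(n,"campos",np.round(-R.T@np.array(c["t"])),"fwd",R[2].round(2))
    for q in["cup","cup_rim","stack_medium","stack_large","stack_small","oil_bottle","pepper_mill","spice_jar","dip_bowl"]:
        for r in robot.recognise(q,n)[:2]:
            print(q,np.round(r["at"]),round(r["p"],2),proj(c,r["at"]).round())
E
```

```text
8.0 {'clock': 0.0, 'joints': array([-1.40059241e+00,  3.51249637e-01,  1.65241789e+00, -1.40355321e-05,
        1.13908816e+00, -8.46277777e-02]), 'joint_vel': array([0.00058045, 0.00064864, 0.00084092, 0.00026872, 0.00033173,
       0.00120535]), 'effort': array([-2.61352259e-03, -5.06108451e+01, -2.91405523e+01, -2.51921128e-04,
        4.59005983e-03,  4.07216532e-05]), 'tool_pos': array([ 138.59847196, -531.92387578,  238.7534276 ]), 'orientation': array([ 9.91893036e-01,  1.27074260e-01, -3.12409062e-05, -5.80715612e-04]), 'force': array([-0.6012842 , -0.42733446, -0.22781057]), 'wrist_torque': array([ 0.01066761,  0.01932581, -0.03838263]), 'grasp_force': 0.0, 'opening': 0.9964203490033291}
side campos [ 314. -522.  801.] fwd [ 0.3   0.58 -0.76]
cup [ 428. -230.   49.] 0.85 [263. 344.]
cup_rim [ 431. -228.   51.] 0.61 [264. 342.]
stack_medium [511. 120. 106.] 0.97 [228. 193.]
stack_large [452. 281. 121.] 0.77 [181. 157.]
stack_small [603. 224.  84.] 0.71 [245. 162.]
stack_small [611.  -7.  21.] 0.42 [290. 236.]
oil_bottle [748.  56. 104.] 0.73 [326. 177.]
pepper_mill [691. -98.  78.] 0.83 [341. 236.]
spice_jar [415. 162.  54.] 0.61 [188. 210.]
dip_bowl [607.  -6.  22.] 0.67 [288. 237.]
top campos [ 541.   -9. 1176.] fwd [ 0.02  0.01 -1.  ]
cup [ 432. -220.   52.] 0.58 [371. 265.]
cup_rim [ 435. -211.   56.] 0.95 [368. 263.]
stack_medium [515. 139.  91.] 0.75 [218. 231.]
stack_large [454. 314. 104.] 0.92 [141. 258.]
stack_large [747.  66. 128.] 0.36 [248. 127.]
stack_small [606. 237.  56.] 0.6 [179. 192.]
pepper_mill [694. -85. 114.] 0.68 [315. 151.]
spice_jar [419. 170.  74.] 0.8 [206. 272.]
dip_bowl [742.  70. 130.] 0.43 [247. 129.]
```

View pics/side0.png

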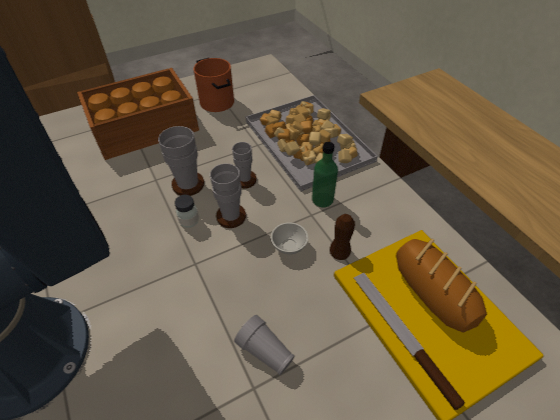

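View pics/top0.png

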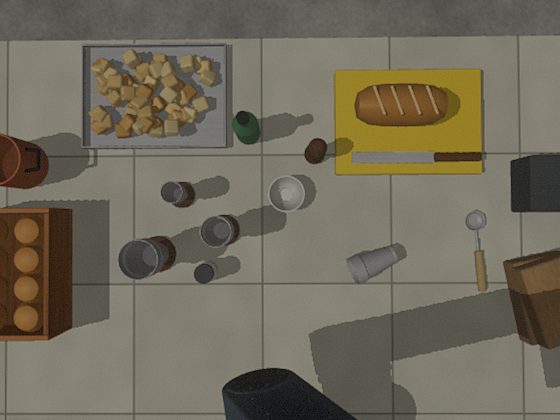

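The fallen cup is at about (265,345) in side and (373,263) in top, mouth at the left end (+y). The medium stack is at (228,195) in side and (218,231) in top, and matches the network. I'll fit the silhouettes of both.

```bash
cat > fit.py <<'E'
from h import *
from scipy.optimize import minimize
PROF=[(23,0),(22,2),(31.5,86),(34.5,86),(34.5,110)]
A=np.linspace(0,2*np.pi,48,endpoint=False)
def rings(o,ax,prof):
    ax=ax/np.linalg.norm(ax); e=np.cross(ax,[0.3,0.5,0.81]); e/=np.linalg.norm(e); f=np.cross(ax,e)
    return [o+ax*z+r*(np.cos(A)[:,None]*e+np.sin(A)[:,None]*f) for r,z in prof]
def P(c,X): return np.array([proj(c,x) for x in X],np.float32)
def lying(p):
    x,y,yaw=p; u=np.array([-np.sin(yaw)*np.cos(.122),np.cos(yaw)*np.cos(.122),np.sin(.122)])
    # foot edge on the table: foot centre height 23*cos(7deg)
    return np.array([x,y,23*np.cos(.122)]),u
def outline(c,X,n=160):
    h=cv2.convexHull(P(c,X))[:,0]; h=np.vstack([h,h[:1]]); s=np.r_[0,np.cumsum(np.linalg.norm(np.diff(h,axis=0),axis=1))]
    t=np.linspace(0,s[-1],n,endpoint=False); return np.c_[np.interp(t,s,h[:,0]),np.interp(t,s,h[:,1])]
def contrast(c,pts,sig=1.5):
    g=cv2.GaussianBlur(np.array(c["img"]).astype(np.float32),(0,0),sig)
    ctr=pts.mean(0); t=np.roll(pts,-2,0)-np.roll(pts,2,0); n=np.c_[t[:,1],-t[:,0]]; n/=np.linalg.norm(n,axis=1)[:,None]+1e-6
    s=lambda q:np.array([cv2.remap(g,q[:,0].astype(np.float32)[None],q[:,1].astype(np.float32)[None],cv2.INTER_LINEAR)])[0,0]
    return np.minimum(np.abs(s(pts+1.5*n)-s(pts-1.5*n)).sum(1),90).mean()
def fit(cost,p0,step):
    best=None
    for sc in(1,.5,.25):
        p0=best.x if best is not None else np.array(p0,float)
        best=minimize(cost,p0,method="Nelder-Mead",options=dict(initial_simplex=np.vstack([p0]+[p0+np.eye(len(p0))[i]*step[i]*sc for i in range(len(p0))])))
    return best
E
cat > m1.py <<'E'
from fit import *
cs={n:cam(n) for n in("side","top")}
ft,mo=back(cs["top"],(400,250),24)[:2],back(cs["top"],(358,268),36)[:2]
d=mo-ft; print("click",ft,mo,np.linalg.norm(d)); y0=np.arctan2(-d[0],d[1])
def cupX(p): o,u=lying(p); return np.vstack(rings(o,u,PROF))
for sel in(["side"],["top"],["side","top"]):
    r=fit(lambda p:-sum(contrast(cs[n],outline(cs[n],cupX(p))) for n in sel),[*ft,y0],[8,8,.1]); print("cup",sel,r.x.round(3),round(r.fun,1))
cup=r.x
def stX(p): # upper-cup collar
    return np.vstack(rings(np.array([p[0],p[1],p[2]-110]),np.array([0,0,1.]),PROF[3:]))
def hold(p): return np.vstack(rings(np.array([p[0],p[1],0]),np.array([0,0,1.]),[(34.5,92),(34.5,116)]))
for sel in(["side"],["top"],["side","top"]):
    r=fit(lambda p:-sum(contrast(cs[n],outline(cs[n],stX(p)))+contrast(cs[n],outline(cs[n],hold(p))) for n in sel),[512,128,148],[8,8,6]); print("stack",sel,r.x.round(2),round(r.fun,1))
st=r.x
out=[]
for n,b in(("side",(160,140,310,390)),("top",(130,180,420,290))):
    g=cv2.cvtColor(np.array(cs[n]["img"]),cv2.COLOR_RGB2BGR); k=3 if n=="top" else 2
    s=2.5; g=cv2.resize(g,None,fx=s,fy=s,interpolation=cv2.INTER_CUBIC)
    for X in(cupX(cup),stX(st),hold(st)): cv2.polylines(g,[((outline(cs[n],X)+.5)*s).astype(int)],True,(0,0,255),1)
    out.append(g[int(b[1]*s):int(b[3]*s),int(b[0]*s):int(b[2]*s)])
cv2.imwrite("pics/ov_side.png",out[0][:600]);cv2.imwrite("pics/ov_top.png",out[1])
o,u=lying(cup); print("foot",o,"axis",u,"collar",o+98*u)
E
python3 m1.py
```

```text
click [ 464.13725053 -295.54731674] [ 422.07232028 -190.97135452] 112.71907661436276
cup ['side'] [ 4.55412e+02 -3.04114e+02  3.55000e-01] -51.4
cup ['top'] [ 4.63106e+02 -2.97413e+02  3.67000e-01] -53.0
cup ['side', 'top'] [ 4.61582e+02 -2.99106e+02  3.65000e-01] -74.7
stack ['side'] [510.44 123.09 171.98] -80.3
stack ['top'] [516.84 140.69 116.67] -134.8
stack ['side', 'top'] [517.14 138.79 147.46] -202.1
foot [ 461.58174312 -299.10626478   22.8290462 ] axis [-0.35445812  0.92711873  0.12169758] collar [ 426.84484695 -208.24862941   34.75540941]
```

Run:
```python
import cv2,numpy as np
a=cv2.imread("pics/ov_side.png");b=cv2.imread("pics/ov_top.png");print(a.shape,b.shape)
b=cv2.resize(b,(425,int(b.shape[0]*425/b.shape[1])),interpolation=cv2.INTER_AREA) if 0 else b[:, :]
c=np.zeros((600,800,3),np.uint8); c[:a.shape[0],:375]=a
l=b[:,150:300+0]; 
c[:275,380:630]=b[:,150:400][:275]; c[300:575,380:680]=b[:,470:770][:275]
cv2.imwrite("pics/ov.png",c)
```

```text
(600, 375, 3) (275, 725, 3)Traceback (most recent call last):
  File "<stdin>", line 6, in <module>
ValueError: could not broadcast input array from shape (275,255,3) into shape (275,300,3)
```

Run:
```python
import cv2,numpy as np
a=cv2.imread("pics/ov_side.png");b=cv2.imread("pics/ov_top.png")
c=np.zeros((600,800,3),np.uint8); c[:600,:375]=a
c[:275,380:630]=b[:,150:400]; c[300:575,380:635]=b[:,470:725]
cv2.imwrite("pics/ov.png",c)
```

```text
(no output)
```

View pics/ov.png

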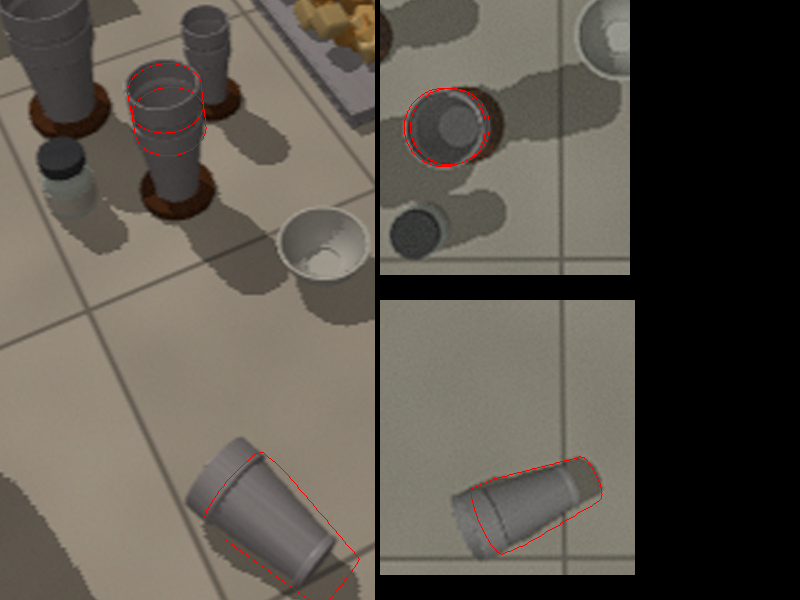

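The cup fit locked on to the shadow and sits about 20 mm too far toward the foot, while the stack fit looks right at the upper rim. The cup is neutral grey and the table and shadow are warm, so I'll segment the cup by hue.

```bash
cat > m2.py <<'E'
from fit import *
cs={n:cam(n) for n in("side","top")}
roi={"side":(225,305,305,385),"top":(335,235,415,295)}
def mask(c,b):
    g=cv2.GaussianBlur(np.array(c["img"]).astype(np.float32),(0,0),1.0); w=(g[...,0]-g[...,2])/(g.sum(2)+1)
    m=np.zeros(w.shape,np.uint8); s=w[b[1]:b[3],b[0]:b[2]]
    q=((s-s.min())/(np.ptp(s))*255).astype(np.uint8); t,_=cv2.threshold(q,0,255,cv2.THRESH_OTSU); m[b[1]:b[3],b[0]:b[2]]=(q<t)
    k,l,st,_=cv2.connectedComponentsWithStats(m); m=(l==1+np.argmax(st[1:,4])).astype(np.uint8)
    return cv2.morphologyEx(m,cv2.MORPH_CLOSE,np.ones((5,5)))
M={n:mask(cs[n],roi[n]) for n in cs}
def cupX(p): o,u=lying(p); return [np.vstack(q) for q in (rings(o,u,PROF[:3]),rings(o,u,PROF[3:]))]
def iou(n,p):
    S=4; im=np.zeros((420*S,560*S),np.uint8)
    for X in cupX(p): cv2.fillPoly(im,[((cv2.convexHull(P(cs[n],X))[:,0]+.5)*S).astype(int)],1)
    m=cv2.resize(M[n],None,fx=S,fy=S,interpolation=cv2.INTER_NEAREST)
    return (im&m).sum()/(im|m).sum()
for sel in(["side"],["top"],["side","top"]):
    r=fit(lambda p:-sum(iou(n,p) for n in sel)/len(sel),[455,-280,.365],[10,10,.1]); print(sel,r.x.round(3),round(r.fun,3))
out=[]
for n in cs:
    b=roi[n]; s=5; g=cv2.cvtColor(np.array(cs[n]["img"]),cv2.COLOR_RGB2BGR); g=cv2.resize(g,None,fx=s,fy=s,interpolation=cv2.INTER_CUBIC)
    for X in cupX(r.x): cv2.polylines(g,[((cv2.convexHull(P(cs[n],X))[:,0]+.5)*s).astype(int)],True,(0,0,255),1)
    o=np.zeros((400,400,3),np.uint8); q=g[b[1]*s:b[3]*s,b[0]*s:b[2]*s]; o[:q.shape[0],:q.shape[1]]=q; out.append(o)
cv2.imwrite("pics/ov2.png",np.hstack(out))
o,u=lying(r.x); print("foot",o,"axis",u,"collar98",o+98*u)
E
python3 m2.py
```

```text
['side'] [ 4.55073e+02 -2.78309e+02  3.94000e-01] -0.94
['top'] [ 4.54993e+02 -2.78444e+02  3.72000e-01] -0.929
['side', 'top'] [ 4.54965e+02 -2.78289e+02  3.88000e-01] -0.93
foot [ 454.96544296 -278.28908383   22.8290462 ] axis [-0.37532252  0.91887034  0.12169758] collar98 [ 418.18383592 -188.23979042   34.75540941]
```

View pics/ov2.png

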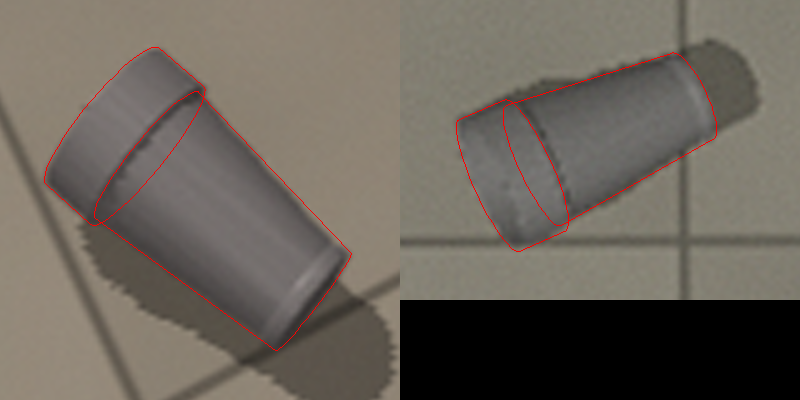

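Both views now agree closely and the overlay matches the cup. Next I'll compute the grasp: tool tilted 45° over the mouth, jaws across the collar.

```bash
cat >> h.py <<'E'
def toolR(zd,yd):
    z=np.array(zd,float);z/=np.linalg.norm(z); y=np.array(yd,float); y-=z*(y@z); y/=np.linalg.norm(y)
    return np.c_[np.cross(y,z),y,z]
def row(pos,R,s=None):
    s=s or robot.get_state(); R0=Rn.from_quat(s["orientation"]).as_matrix()
    return np.r_[R0.T@(np.array(pos)-s["tool_pos"])/10, Rn.from_matrix(R0.T@R).as_rotvec()].round(3).tolist()
YAW=.388; UH=np.array([-np.sin(YAW),np.cos(YAW),0]); W=np.array([np.cos(YAW),np.sin(YAW),0]); K=np.array([0,0,1.])
COL=np.array([418.2,-188.2,34.8])
E
python3 - <<'E'
from h import *
z=(-UH-K)/2**.5; R=toolR(z,W)
print(row(COL+11*z-160*z,R), COL-149*z)
E
```

```text
[34.324, -36.688, 9.914, -0.665, -0.582, -1.606] [378.33873764 -90.67267171 140.1589104 ]
```

```bash
r='[34.3,-36.7,9.9,-0.665,-0.582,-1.606]'; python3 -m crank '[[34.3,-36.7,9.9,-0.665,-0.582,-1.606],[34.3,-36.7,9.9,-0.665,-0.582,-1.606],[34.3,-36.7,9.9,-0.665,-0.582,-1.606],[34.3,-36.7,9.9,-0.665,-0.582,-1.606],[34.3,-36.7,9.9,-0.665,-0.582,-1.606],[34.3,-36.7,9.9,-0.665,-0.582,-1.606],[34.3,-36.7,9.9,-0.665,-0.582,-1.606],[34.3,-36.7,9.9,-0.665,-0.582,-1.606],[34.3,-36.7,9.9,-0.665,-0.582,-1.606],[34.3,-36.7,9.9,-0.665,-0.582,-1.606],[34.3,-36.7,9.9,-0.665,-0.582,-1.606],[34.3,-36.7,9.9,-0.665,-0.582,-1.606]]' 8.54 40
python3 - <<'E'
from h import *
z=(-UH-K)/2**.5; R=toolR(z,W)
print(row(COL-149*z,R)); print(robot.get_state()["joints"].round(2))
E
```

```text
clock: 2.2
tool_pos: [361.0, -123.0, 148.0]
orientation: [0.679, 0.663, -0.176, 0.261]
force: [0.1, -1.5, 0.6]
opening: 1.003
grasp_force: 0.0
[3.171, 1.678, -1.083, -0.15, -0.131, -0.36]
[-0.06  0.23  2.29 -1.02  0.75  0.79]
```

```bash
python3 -m crank '[[3.17,1.68,-1.08,-0.15,-0.131,-0.36],[3.17,1.68,-1.08,-0.15,-0.131,-0.36],[3.17,1.68,-1.08,-0.15,-0.131,-0.36],[3.17,1.68,-1.08,-0.15,-0.131,-0.36],[3.17,1.68,-1.08,-0.15,-0.131,-0.36],[3.17,1.68,-1.08,-0.15,-0.131,-0.36],[3.17,1.68,-1.08,-0.15,-0.131,-0.36]]'
python3 - <<'E'
from h import *
z=(-UH-K)/2**.5; R=toolR(z,W)
print(row(COL-149*z,R));print(row(COL+11*z,R)); print(robot.get_state()["joints"].round(2))
E
```

```text
clock: 2.78
tool_pos: [377.8, -92.6, 140.2]
orientation: [0.518, 0.766, -0.213, 0.316]
force: [-0.1, 1.0, 0.5]
opening: 1.002
grasp_force: 0.0
[0.114, 0.117, -0.108, -0.004, -0.003, -0.006]
[0.063, 0.184, 15.892, -0.004, -0.003, -0.006]
[ 0.09  0.29  2.35 -1.33  0.77  0.84]
```

```bash
python3 -m crank '[[0.06,0.17,3.0,0,0,0],[0.06,0.17,6.0,0,0,0],[0.06,0.17,8.5,0,0,0],[0.06,0.17,10.5,0,0,0],[0.06,0.17,12,0,0,0],[0.06,0.17,13.2,0,0,0],[0.06,0.17,13.2,0,0,0]]'
python3 - <<'E'
from h import *
z=(-UH-K)/2**.5; R=toolR(z,W)
print(row(COL+11*z,R)); print(robot.get_state()["joints"].round(2))
c=cam("side");save(c,"side1.png"); t=cam("top")
a=np.array(c["img"])[240:420,150:400];b=np.array(t["img"])[180:360,280:430]
cv2.imwrite("pics/g1.png",cv2.resize(cv2.cvtColor(np.hstack([a,b]),cv2.COLOR_RGB2BGR),None,fx=2,fy=2))
E
```

```text
clock: 3.37
tool_pos: [430.4, -160.3, 69.5]
orientation: [0.527, 0.765, -0.223, 0.296]
force: [-0.5, -1.0, 0.1]
opening: 1.002
grasp_force: 0.0
[0.807, -1.956, 5.171, -0.045, -0.027, -0.005]
[-0.1   0.53  2.23 -1.57  0.68  0.97]
```

View pics/g1.png

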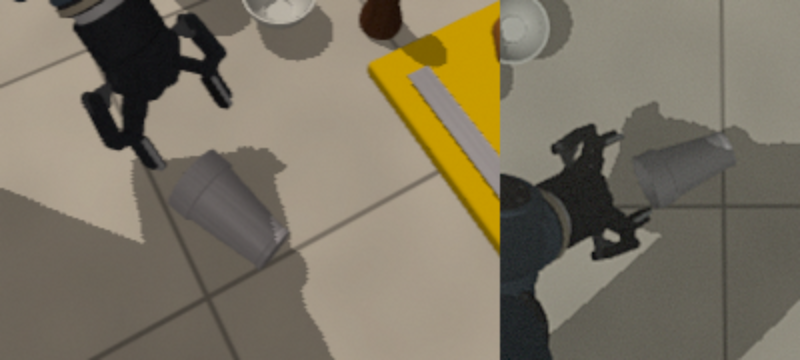

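j4 has reached its limit at -1.57 (the forearm is too steep), so a 45° tilt is too much here. I'll use about 25° instead and check.

```bash
cat >> h.py <<'E'
def tz(phi): p=np.radians(phi); return -UH*np.sin(p)-K*np.cos(p)
E
python3 - <<'E'
from h import *
z=tz(25); R=toolR(z,W); print(row(COL-79*z,R))
E
```

```text
[-1.73, -2.238, -3.3, -0.043, 0.322, -0.012]
```

```bash
python3 -m crank '[[-0.5,-0.5,-3.0,0,0,0],[-1.73,-2.24,-3.3,-0.043,0.322,-0.012],[-1.73,-2.24,-3.3,-0.043,0.322,-0.012],[-1.73,-2.24,-3.3,-0.043,0.322,-0.012],[-1.73,-2.24,-3.3,-0.043,0.322,-0.012],[-1.73,-2.24,-3.3,-0.043,0.322,-0.012],[-1.73,-2.24,-3.3,-0.043,0.322,-0.012]]'
python3 - <<'E'
from h import *
z=tz(25); R=toolR(z,W); print(row(COL-79*z,R),row(COL+11*z,R)); print(robot.get_state()["joints"].round(2))
E
```

```text
clock: 4.05
tool_pos: [405.9, -157.5, 107.4]
orientation: [0.544, 0.81, -0.12, 0.18]
force: [0.0, -0.8, -0.1]
opening: 0.997
grasp_force: 0.0
[0.074, -0.021, 0.075, 0.002, 0.0, -0.001] [0.075, -0.035, 9.075, 0.002, 0.0, -0.001]
[-0.28  0.31  2.22 -0.83  0.46  0.06]
```

```bash
python3 -m crank '[[0.07,-0.03,2.0,0,0,0],[0.07,-0.03,4.0,0,0,0],[0.07,-0.03,5.5,0,0,0],[0.07,-0.03,6.8,0,0,0],[0.07,-0.03,7.8,0,0,0],[0.07,-0.03,8.6,0,0,0],[0.07,-0.03,9.1,0,0,0],[0.07,-0.03,9.1,0,0,0]]'
python3 - <<'E'
from h import *
z=tz(25); R=toolR(z,W); print(row(COL+11*z,R)); print(robot.get_state()["joints"].round(2))
c=cam("side");t=cam("top")
a=np.array(c["img"])[240:420,150:400];b=np.array(t["img"])[180:360,280:430]
cv2.imwrite("pics/g2.png",cv2.resize(cv2.cvtColor(np.hstack([a,b]),cv2.COLOR_RGB2BGR),None,fx=2,fy=2))
E
```

```text
clock: 4.72
tool_pos: [419.2, -191.9, 22.7]
orientation: [0.544, 0.811, -0.121, 0.179]
force: [-0.2, -0.6, 1.0]
opening: 1.001
grasp_force: 0.0
[-0.17, 0.05, -0.153, -0.001, -0.0, 0.002]
[-0.36  0.55  2.19 -1.29  0.33  0.48]
```

View pics/g2.png

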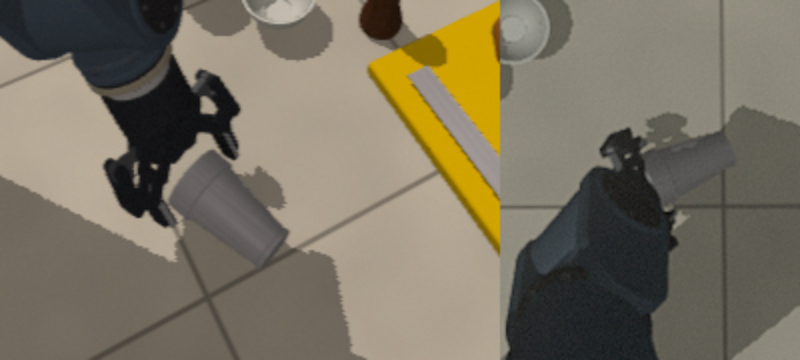

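The fingers straddle the mouth end in both views, so I'll close.

```bash
python3 -m crank '[[0,0,0,0,0,0],[0,0,0,0,0,0],[0,0,0,0,0,0],[0,0,0,0,0,0],[0,0,0,0,0,0],[0,0,0,0,0,0]]' 5.5 40
python3 -m crank '[[0,0,0,0,0,0],[0,0,0,0,0,0],[0,0,0,0,0,0]]'
```

```text
clock: 5.32
tool_pos: [420.0, -192.1, 24.2]
orientation: [0.544, 0.811, -0.121, 0.18]
force: [-1.5, 4.4, 7.9]
opening: 0.796
grasp_force: 42.4
clock: 5.57
tool_pos: [420.0, -192.1, 24.2]
orientation: [0.544, 0.811, -0.121, 0.18]
force: [-1.7, 5.1, 6.7]
opening: 0.797
grasp_force: 42.4
```

```bash
python3 -m crank '[[-0.4,0,-0.9,0,0,0],[-1.2,0,-2.5,0,0,0],[-2.3,0,-5,0,0,0],[-3.4,0,-7.2,0,0,0],[-3.4,0,-7.2,0,0,0],[-3.4,0,-7.2,0,0,0]]'
cat >> h.py <<'E'
from h0 import *
E
cat > h0.py <<'E'
import numpy as np
from scipy.spatial.transform import Rotation as Rn
# cup pose relative to tool, from the lying pose and the TCP at grasp
yaw=.388; u=np.array([-np.sin(yaw)*np.cos(.122),np.cos(yaw)*np.cos(.122),np.sin(.122)])
Rg=Rn.from_quat([0.544,0.811,-0.121,0.18]).as_matrix(); pg=np.array([420.0,-192.1,24.2])
foot=np.array([454.97,-278.29,22.83]); w=np.array([np.cos(yaw),np.sin(yaw),0])
axT=Rg.T@u; fT=Rg.T@(foot-pg)
fT[1]=-98*axT[1]  # jaws centre the collar
E
sed -n '$p' h.py
python3 - <<'E'
from h import *
import h0
s=robot.get_state(); print(s["joints"].round(2),s["force"].round(1),s["opening"],"axT",h0.axT,"footT",h0.fT)
z=tz(-58); R=toolR(z,W)
tgt=np.array([430,-220,30.]); print("axis up?",R@h0.axT)
pos=tgt-R@h0.fT; print(pos,row(pos,R))
E
```

```text
clock: 6.07
tool_pos: [420.4, -192.8, 104.3]
orientation: [0.544, 0.81, -0.121, 0.181]
force: [0.2, 1.0, -1.3]
opening: 0.794
grasp_force: 45.7
from h0 import *
[-0.36  0.35  2.17 -0.82  0.44 -0.03] [ 0.2  1.  -1.3] 0.7940851667948259 axT [ 0.84773297  0.00095839 -0.53042237] footT [-83.68869307  -0.09392213  40.6150966 ]
axis up? [ 1.11174728e-03 -1.86921070e-04  9.99999365e-01]
[ 426.33961967 -210.7960103   122.49475894] [-2.482, -0.128, -0.847, 0.001, 1.451, 0.001]
```

```bash
python3 -m crank '[[-0.2,0,-0.1,0,0.10,0],[-0.4,0,-0.2,0,0.20,0],[-0.6,0,-0.3,0,0.30,0],[-0.8,0,-0.4,0,0.40,0],[-1.0,0,-0.5,0,0.50,0],[-1.2,0,-0.55,0,0.60,0],[-1.4,0,-0.6,0,0.70,0],[-1.6,0,-0.65,0,0.80,0],[-1.8,0,-0.7,0,0.90,0],[-2.0,0,-0.75,0,1.0,0],[-2.0,0,-0.75,0,1.0,0]]'
python3 - <<'E'
from h import *
import h0
s=robot.get_state(); print(s["joints"].round(2),s["opening"])
z=tz(-58); R=toolR(z,W); pos=np.array([430,-220,30.])-R@h0.fT; print(row(pos,R))
E
```

```text
clock: 6.98
tool_pos: [424.8, -207.9, 116.0]
orientation: [0.536, 0.796, 0.155, -0.235]
force: [0.6, -0.5, -2.0]
opening: 0.799
grasp_force: 45.7
[-0.69  0.62  1.68  0.26  1.36 -1.2 ] 0.7990689354730913
[0.079, 0.028, -0.724, -0.003, 0.442, -0.005]
```

```bash
python3 -m crank '[[0,0,-0.2,0,0.10,0],[0,0,-0.4,0,0.20,0],[0,0,-0.5,0,0.30,0],[0.05,0,-0.6,0,0.40,0],[0.08,0.03,-0.72,-0.003,0.442,-0.005],[0.08,0.03,-0.72,-0.003,0.442,-0.005],[0.08,0.03,-0.72,-0.003,0.442,-0.005]]'
python3 - <<'E'
from h import *
import h0
s=robot.get_state(); print(s["joints"].round(2),s["opening"])
R0=Rn.from_quat(s["orientation"]).as_matrix(); print("axis",R0@h0.axT,"foot",s["tool_pos"]+R0@h0.fT)
z=tz(-58); R=toolR(z,W); pos=np.array([430,-220,30.])-R@h0.fT; print(row(pos,R))
c=cam("side");t=cam("top")
a=np.array(c["img"])[220:420,150:350];b=np.array(t["img"])[180:380,280:480]
cv2.imwrite("pics/g3.png",cv2.resize(cv2.cvtColor(np.hstack([a,b]),cv2.COLOR_RGB2BGR),None,fx=2,fy=2))
E
```

```text
clock: 7.57
tool_pos: [426.6, -209.0, 123.7]
orientation: [0.488, 0.729, 0.268, -0.399]
force: [0.6, -0.2, -0.9]
opening: 0.8
grasp_force: 45.8
[-0.75  0.83  1.49  0.37  1.77 -1.25] 0.8000653562010936
axis [-0.00348706  0.00735034  0.99996691] foot [ 430.66729589 -218.88802107   31.2718035 ]
[-0.185, -0.089, -0.07, -0.001, 0.009, 0.002]
```

View pics/g3.png

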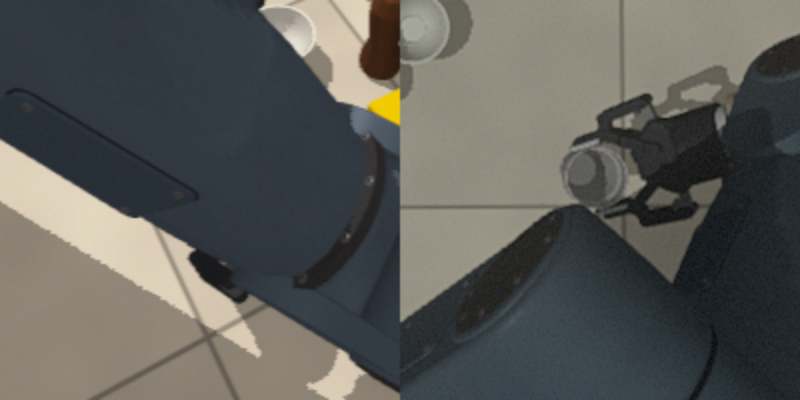

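The cup is held upright, seen from the top at about (595,170) in the crop. I'll lower it toward the table.

```bash
python3 -m crank '[[-0.7,0,0.4,0,0.003,0],[-1.4,0,0.87,0,0.005,0],[-1.9,0,1.2,0,0.008,0],[-2.2,0,1.38,0,0.008,0],[-2.3,0,1.44,0,0.008,0],[-2.3,0,1.44,0,0.008,0]]'
python3 -m crank '[[-0.05,0,0.03,0,0,0],[-0.1,0,0.06,0,0,0],[-0.15,0,0.09,0,0,0],[-0.15,0,0.09,0,0,0]]'
```

```text
clock: 8.17
tool_pos: [427.2, -209.5, 97.3]
orientation: [0.486, 0.727, 0.272, -0.402]
force: [0.2, 0.5, -2.0]
opening: 0.796
grasp_force: 45.7
clock: 8.5
tool_pos: [427.4, -209.6, 96.1]
orientation: [0.486, 0.727, 0.272, -0.402]
force: [0.2, -1.2, -1.8]
opening: 0.794
grasp_force: 45.7
```

```bash
python3 -m crank '[[-0.08,0,0.05,0,0,0],[-0.17,0,0.11,0,0,0],[-0.17,0,0.11,0,0,0]]'
python3 -m crank '[[-0.08,0,0.05,0,0,0],[-0.13,0,0.08,0,0,0],[-0.13,0,0.08,0,0,0]]'
```

```text
clock: 8.75
tool_pos: [427.3, -209.5, 93.8]
orientation: [0.486, 0.727, 0.272, -0.402]
force: [0.2, 0.8, -1.5]
opening: 0.795
grasp_force: 45.7
clock: 9.0
tool_pos: [427.3, -209.4, 93.1]
orientation: [0.485, 0.727, 0.272, -0.403]
force: [-1.9, -0.3, 5.9]
opening: 0.795
grasp_force: 46.0
```

Contact with the table is about 7 N, so I'll release.

```bash
python3 -m crank '[[0.04,0,-0.03,0,0,0],[0.04,0,-0.03,0,0,0],[0.04,0,-0.03,0,0,0],[0.04,0,-0.03,0,0,0],[0.04,0,-0.03,0,0,0],[0.04,0,-0.03,0,0,0],[0.04,0,-0.03,0,0,0],[0.04,0,-0.03,0,0,0]]' 8.54
python3 -m crank '[[0,0,-1,0,0,0],[0,0,-2.5,0,0,0],[0,0,-4.5,0,0,0],[0,0,-7,0,0,0],[0,0,-10,0,0,0],[0,0,-12,0,0,0],[0,0,-12,0,0,0],[0,0,-12,0,0,0],[0,0,-12,0,0,0]]'
python3 - <<'E'
from h import *
s=robot.get_state(); print(s["joints"].round(2))
for n in("side","top"):
    c=cam(n); save(c,n+"_up.png"); r=robot.recognise("cup",n)[:2]; print(n,[(np.round(q["at"]),round(q["p"],2)) for q in r])
a=cv2.imread("pics/side_up.png")[200:420,120:400];b=cv2.imread("pics/top_up.png")[180:400,280:430]
cv2.imwrite("pics/g4.png",cv2.resize(np.hstack([a,b]),None,fx=1.8,fy=1.8))
E
```

```text
clock: 9.67
tool_pos: [427.4, -209.6, 92.9]
orientation: [0.486, 0.727, 0.272, -0.402]
force: [-0.0, 0.4, 0.5]
opening: 1.0
grasp_force: 0.0
clock: 10.42
tool_pos: [465.5, -303.4, 155.9]
orientation: [0.486, 0.727, 0.272, -0.403]
force: [0.6, 0.5, -0.5]
opening: 1.002
grasp_force: 0.0
[-0.81  0.93  1.18  0.35  1.99 -1.22]
side []
top [(array([ 432., -231.,   51.]), 0.95)]
```

View pics/g4.png

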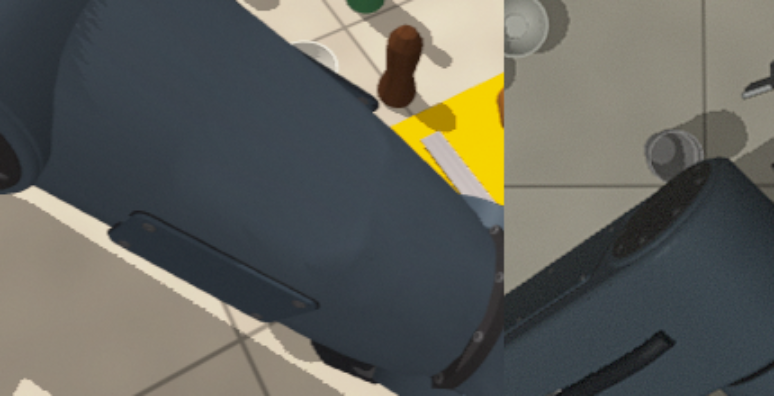

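The cup stands upright, let go, at about (675,155) in the crop. I'll rise, go vertical and clear the view.

Run:
```python
from h import *
R=toolR([0,0,-1],W); print(row([455,-300,280],R))
```

```text
[10.896, -0.8, -5.939, 0.003, -1.015, 0.005]
```

```bash
python3 -m crank '[[4,-0.3,-2.2,0,-0.1,0],[7.5,-0.6,-4,0,-0.25,0],[10.9,-0.8,-5.9,0.003,-1.015,0.005],[10.9,-0.8,-5.9,0.003,-1.015,0.005],[10.9,-0.8,-5.9,0.003,-1.015,0.005],[10.9,-0.8,-5.9,0.003,-1.015,0.005],[10.9,-0.8,-5.9,0.003,-1.015,0.005],[10.9,-0.8,-5.9,0.003,-1.015,0.005],[10.9,-0.8,-5.9,0.003,-1.015,0.005],[10.9,-0.8,-5.9,0.003,-1.015,0.005],[10.9,-0.8,-5.9,0.003,-1.015,0.005]]'
python3 - <<'E'
from h import *
R=toolR([0,0,-1],W); print(row([480,-60,300],R)); print(robot.get_state()["joints"].round(2))
E
```

```text
clock: 11.53
tool_pos: [454.9, -299.6, 280.3]
orientation: [0.558, 0.83, 0.0, -0.0]
force: [1.6, 0.2, -0.1]
opening: 0.996
grasp_force: 0.0
[21.223, 11.391, -1.967, 0.0, -0.0, 0.0]
[-0.67  0.3   1.62  0.    1.22 -1.06]
```

```bash
python3 -m crank '[[21.2,11.4,-2,0,0,0],[21.2,11.4,-2,0,0,0],[21.2,11.4,-2,0,0,0],[21.2,11.4,-2,0,0,0],[21.2,11.4,-2,0,0,0],[21.2,11.4,-2,0,0,0],[21.2,11.4,-2,0,0,0],[21.2,11.4,-2,0,0,0],[21.2,11.4,-2,0,0,0]]'
cat > m3.py <<'E'
from fit import *
cs={n:cam(n) for n in("side","top")}
def cupX(p): return [np.vstack(q) for q in (rings(np.array([p[0],p[1],0]),K,PROF[:3]),rings(np.array([p[0],p[1],0]),K,PROF[3:]))]
def mask(c,b):
    g=cv2.GaussianBlur(np.array(c["img"]).astype(np.float32),(0,0),1.0); w=(g[...,0]-g[...,2])/(g.sum(2)+1)
    m=np.zeros(w.shape,np.uint8); s=w[b[1]:b[3],b[0]:b[2]]
    q=((s-s.min())/(np.ptp(s))*255).astype(np.uint8); t,_=cv2.threshold(q,0,255,cv2.THRESH_OTSU); m[b[1]:b[3],b[0]:b[2]]=(q<t)
    k,l,st,_=cv2.connectedComponentsWithStats(m); m=(l==1+np.argmax(st[1:,4])).astype(np.uint8)
    return cv2.morphologyEx(m,cv2.MORPH_CLOSE,np.ones((9,9)))
M={}
p0=[430,-219]
for n in cs:
    q=np.vstack([P(cs[n],X) for X in cupX(p0)]); lo=q.min(0).astype(int)-15; hi=q.max(0).astype(int)+15; M[n]=mask(cs[n],(lo[0],lo[1],hi[0],hi[1]))
def iou(n,p):
    S=4; im=np.zeros((420*S,560*S),np.uint8)
    for X in cupX(p): cv2.fillPoly(im,[((cv2.convexHull(P(cs[n],X))[:,0]+.5)*S).astype(int)],1)
    m=cv2.resize(M[n],None,fx=S,fy=S,interpolation=cv2.INTER_NEAREST); return (im&m).sum()/(im|m).sum()
for sel in(["side"],["top"],["side","top"]):
    r=fit(lambda p:-sum(iou(n,p) for n in sel)/len(sel),p0,[8,8]); print("cup",sel,r.x.round(1),round(r.fun,3))
out=[]
for n in cs:
    s=4; g=cv2.resize(cv2.cvtColor(np.array(cs[n]["img"]),cv2.COLOR_RGB2BGR),None,fx=s,fy=s,interpolation=cv2.INTER_CUBIC)
    for X in cupX(r.x): cv2.polylines(g,[((cv2.convexHull(P(cs[n],X))[:,0]+.5)*s).astype(int)],True,(0,0,255),1)
    q=(proj(cs[n],[*r.x,55])*s).astype(int); out.append(g[q[1]-200:q[1]+200,q[0]-200:q[0]+200])
cv2.imwrite("pics/ov3.png",np.hstack(out))
import h0
Rr=Rn.from_quat([.486,.727,.272,-.402]).as_matrix(); print("dead reckoned foot",np.array([427.3,-209.4,93.1])+Rr@h0.fT)
E
python3 m3.py
```

```text
clock: 12.28
tool_pos: [480.6, -61.4, 299.4]
orientation: [0.558, 0.83, -0.001, -0.0]
force: [-0.5, -0.5, -0.8]
opening: 0.997
grasp_force: 0.0
cup ['side'] [ 430.9 -218.3] -0.942
cup ['top'] [ 415.6 -186.5] -0.391
cup ['side', 'top'] [ 431.1 -217.7] -0.582
dead reckoned foot [ 431.3421219  -218.33640019    0.59489612]
```

View pics/ov3.png

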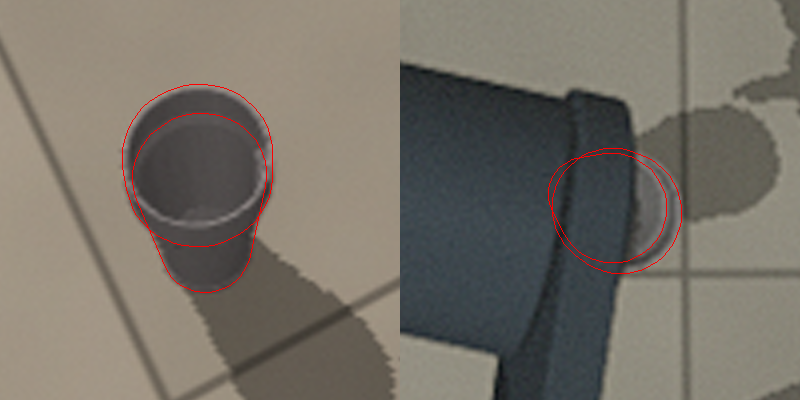

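The standing cup is at (431,-218), and the fit and dead reckoning agree. Next is a vertical regrasp on the collar.

Run:
```python
from h import *
R=toolR([0,0,-1],W); print(row([431.1,-218,210],R))
```

```text
[-12.594, -10.434, 8.957, -0.001, 0.001, -0.002]
```

```bash
python3 -m crank '[[-12.6,-10.4,5,0,0,0],[-12.6,-10.4,5,0,0,0],[-12.6,-10.4,5,0,0,0],[-12.6,-10.4,5,0,0,0],[-12.6,-10.4,8.9,0,0,-0.002],[-12.6,-10.4,8.9,0,0,-0.002],[-12.6,-10.4,8.9,0,0,-0.002],[-12.6,-10.4,8.9,0,0,-0.002]]'
python3 - <<'E'
from h import *
R=toolR([0,0,-1],W); print(row([431.1,-218,93],R))
E
```

```text
clock: 13.05
tool_pos: [432.3, -217.0, 212.2]
orientation: [0.557, 0.83, -0.0, 0.001]
force: [0.1, 0.1, 0.8]
opening: 1.002
grasp_force: 0.0
[-0.029, -0.155, 11.92, 0.001, 0.002, 0.001]
```

```bash
python3 -m crank '[[0,-0.1,3,0,0,0],[0,-0.1,6,0,0,0],[0,-0.1,8.2,0,0,0],[0,-0.1,9.7,0,0,0],[0,-0.1,10.8,0,0,0],[0,-0.1,11.5,0,0,0],[0,-0.1,11.8,0,0,0],[0,-0.1,11.8,0,0,0]]'
python3 -m crank '[[0,0,0,0,0,0],[0,0,0,0,0,0],[0,0,0,0,0,0],[0,0,0,0,0,0],[0,0,0,0,0,0],[0,0,0,0,0,0],[0,0,0,0,0,0],[0,0,0,0,0,0]]' 5.5 30
python3 -m crank '[[0,0,-0.5,0,0,0],[0,0,-2,0,0,0],[0,0,-4,0,0,0],[0,0,-7,0,0,0],[0,0,-11,0,0,0],[0,0,-15,0,0,0],[0,0,-17,0,0,0],[0,0,-17,0,0,0],[0,0,-17,0,0,0],[0,0,-17,0,0,0]]'
```

```text
clock: 13.72
tool_pos: [431.6, -217.2, 93.6]
orientation: [0.557, 0.831, -0.0, 0.001]
force: [-0.0, 0.6, -0.5]
opening: 1.005
grasp_force: 0.0
clock: 14.38
tool_pos: [431.6, -217.9, 94.4]
orientation: [0.557, 0.831, -0.0, 0.002]
force: [-1.7, -1.7, 8.1]
opening: 0.797
grasp_force: 31.9
clock: 15.22
tool_pos: [430.3, -216.8, 262.1]
orientation: [0.557, 0.831, -0.0, -0.0]
force: [0.6, 0.5, -1.4]
opening: 0.794
grasp_force: 34.6
```

The cup is lifted. I'll refine the stack axis with a silhouette fit in both views.

```bash
cat > m4.py <<'E'
from fit import *
cs={n:cam(n) for n in("side","top")}
def parts(p):
    o=np.array([p[0],p[1],0.]); h=p[2]
    return [np.vstack(rings(o,K,q)) for q in ([(39,0),(39,12)],[(22,12),(31.5,92)],[(34.5,92),(34.5,116)],[(33,116),(33,h-24)],[(34.5,h-24),(34.5,h)])]
p0=[517,139,148]; M={}
for n in cs:
    q=np.vstack([P(cs[n],X) for X in parts(p0)]); lo=q.min(0).astype(int)-8; hi=q.max(0).astype(int)+8
    g=cv2.GaussianBlur(np.array(cs[n]["img"]).astype(np.float32),(0,0),.8); w=(g[...,0]-g[...,2])/(g.sum(2)+1)
    d=np.abs(w-np.median(w[lo[1]-30:hi[1]+30,lo[0]-40:hi[0]+60])); m=np.zeros(w.shape,np.uint8)
    s=d[lo[1]:hi[1],lo[0]:hi[0]]; q8=np.clip(s/np.percentile(s,95)*255,0,255).astype(np.uint8); t,_=cv2.threshold(q8,0,255,cv2.THRESH_OTSU)
    m[lo[1]:hi[1],lo[0]:hi[0]]=q8>t; m=cv2.morphologyEx(m,cv2.MORPH_CLOSE,np.ones((7,7))); k,l,st,_=cv2.connectedComponentsWithStats(m); M[n]=(l==1+np.argmax(st[1:,4])).astype(np.uint8)
def iou(n,p):
    S=4; im=np.zeros((420*S,560*S),np.uint8)
    for X in parts(p): cv2.fillPoly(im,[((cv2.convexHull(P(cs[n],X))[:,0]+.5)*S).astype(int)],1)
    m=cv2.resize(M[n],None,fx=S,fy=S,interpolation=cv2.INTER_NEAREST); return (im&m).sum()/(im|m).sum()
for sel in(["side"],["top"],["side","top"]):
    r=fit(lambda p:-sum(iou(n,p) for n in sel)/len(sel),p0,[8,8,6]); print("stack",sel,r.x.round(1),round(r.fun,3))
out=[]
for n in cs:
    s=4; g=cv2.resize(cv2.cvtColor(np.array(cs[n]["img"]),cv2.COLOR_RGB2BGR),None,fx=s,fy=s,interpolation=cv2.INTER_CUBIC)
    for X in parts(r.x): cv2.polylines(g,[((cv2.convexHull(P(cs[n],X))[:,0]+.5)*s).astype(int)],True,(0,0,255),1)
    q=(proj(cs[n],[*r.x[:2],75])*s).astype(int); out.append(g[q[1]-200:q[1]+200,q[0]-200:q[0]+200])
cv2.imwrite("pics/ov4.png",np.hstack(out))
R=toolR([0,0,-1],W); print(row([r.x[0],r.x[1],262],R),robot.get_state()["force"])
E
python3 m4.py
```

```text
stack ['side'] [524.6 236.4  90.9] -0.295
stack ['top'] [515.7 136.5 153.1] -0.967
stack ['side', 'top'] [516.4 134.1 183. ] -0.557
[29.191, 21.288, -0.043, -0.001, -0.001, 0.001] [-0.46744062  0.69893078 -1.85023732]
```

View pics/ov4.png

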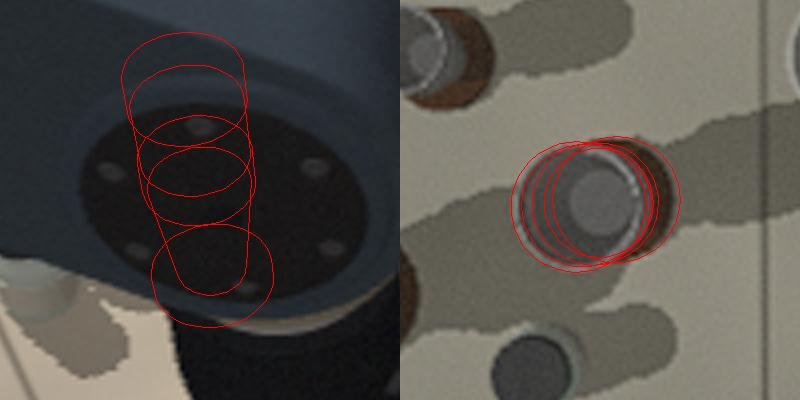

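The arm blocks the side view here, so I'll use the side picture saved at the start (the stack is fixed).

```bash
sed -i 's|^def parts|cs["side"]["img"]=cv2.cvtColor(cv2.imread("pics/side0.png"),cv2.COLOR_BGR2RGB)\ndef parts|' m4.py; python3 m4.py
```

```text
stack ['side'] [514.8 139.4 116. ] -0.186
stack ['top'] [515.8 136.8 152.6] -0.967
stack ['side', 'top'] [515.5 137.1 147.9] -0.559
[29.528, 21.302, -0.025, -0.001, -0.0, 0.001] [ 0.09516544 -0.51454769 -2.44953611]
```

Top and the earlier two-view edge fit agree within 2 mm, so I'll use an axis of (516.3, 137.5). The cup goes over it next.

```bash
python3 -m crank '[[2,1.5,-2.5,0,0,0],[5,3.6,-2.5,0,0,0],[8.2,5.9,-2.5,0,0,0],[11.4,8.2,-2.5,0,0,0],[14.6,10.5,-2.5,0,0,0],[17.8,12.8,-2.5,0,0,0],[21,15.1,-2.5,0,0,0],[24,17.3,-2.5,0,0,0],[26.5,19.1,-2.5,0,0,0],[28.4,20.5,-2.5,0,0,0],[29.5,21.3,-2.5,0,0,0],[29.5,21.3,-2.5,0,0,0]]'
python3 -m crank '[[0,0,0,0,0,0],[0,0,0,0,0,0],[0,0,0,0,0,0]]'
python3 - <<'E'
from h import *
R=toolR([0,0,-1],W); print(row([516.3,137.5,190],R),robot.get_state()["force"])
E
```

```text
clock: 16.42
tool_pos: [516.0, 138.5, 286.7]
orientation: [0.556, 0.831, -0.001, 0.0]
force: [0.8, -0.7, -1.7]
opening: 0.8
grasp_force: 35.4
clock: 16.67
tool_pos: [515.8, 135.5, 287.6]
orientation: [0.558, 0.83, -0.0, 0.001]
force: [-0.1, -0.1, -1.5]
opening: 0.796
grasp_force: 35.4
[0.185, 0.124, 9.756, -0.0, 0.001, -0.0] [-0.09860514 -0.09561117 -1.48361732]
```

```bash
python3 -m crank '[[0.18,0.12,1,0,0,0],[0.18,0.12,2.5,0,0,0],[0.18,0.12,4.5,0,0,0],[0.18,0.12,6.5,0,0,0],[0.18,0.12,8,0,0,0],[0.18,0.12,9.2,0,0,0],[0.18,0.12,9.7,0,0,0],[0.18,0.12,9.7,0,0,0],[0.18,0.12,9.7,0,0,0]]'
python3 -m crank '[[0,0,0.3,0,0,0],[0,0,0.6,0,0,0],[0,0,0.9,0,0,0],[0,0,1.1,0,0,0],[0,0,1.3,0,0,0],[0,0,1.4,0,0,0],[0,0,1.4,0,0,0],[0,0,1.4,0,0,0]]'
```

```text
clock: 17.42
tool_pos: [516.6, 138.4, 190.8]
orientation: [0.557, 0.83, -0.0, 0.001]
force: [0.5, 0.1, -0.7]
opening: 0.794
grasp_force: 35.4
clock: 18.08
tool_pos: [516.1, 138.5, 176.4]
orientation: [0.557, 0.831, -0.001, 0.0]
force: [-2.2, -1.3, -3.1]
opening: 0.798
grasp_force: 35.4
```

```bash
python3 - <<'E'
from h import *
c=cam("top"); t=cam("side"); R=toolR([0,0,-1],W); s=robot.get_state(); print(row([516.3,137.5,176],R),s["force"])
E
python3 -m crank '[[0,0,0.05,0,0,0],[0,0,0.1,0,0,0],[0,0,0.15,0,0,0],[0,0,0.2,0,0,0],[0,0,0.2,0,0,0]]'
```

```text
[-0.102, -0.028, 0.042, -0.001, 0.001, 0.001] [-1.63311159 -0.90824399 -2.49356666]
clock: 18.6
tool_pos: [516.1, 138.5, 174.6]
orientation: [0.557, 0.831, -0.001, 0.0]
force: [-4.6, -2.3, 2.0]
opening: 0.797
grasp_force: 35.8
```

The sideways force of 5 N along -y of the tool means the foot touches one side of the wall. I'll back up, shift 1.5 mm that way and retry.

```bash
python3 -m crank '[[0,-0.05,-0.2,0,0,0],[0,-0.1,-0.4,0,0,0],[0,-0.15,-0.4,0,0,0],[0,-0.15,-0.4,0,0,0],[0,-0.15,-0.4,0,0,0]]'
python3 -m crank '[[0,0,0.1,0,0,0],[0,0,0.2,0,0,0],[0,0,0.3,0,0,0],[0,0,0.4,0,0,0],[0,0,0.4,0,0,0]]'
```

```text
clock: 19.02
tool_pos: [515.3, 138.1, 178.7]
orientation: [0.557, 0.831, -0.0, 0.001]
force: [-0.4, 0.2, -1.0]
opening: 0.789
grasp_force: 35.4
clock: 19.43
tool_pos: [515.1, 138.1, 174.4]
orientation: [0.557, 0.83, -0.0, 0.001]
force: [1.2, 0.2, -2.1]
opening: 0.796
grasp_force: 35.4
```

Contact free now. Lowering slowly in small steps.

```bash
python3 -m crank '[[0,0,0.05,0,0,0],[0,0,0.1,0,0,0],[0,0,0.15,0,0,0],[0,0,0.2,0,0,0],[0,0,0.2,0,0,0]]'
```

```text
clock: 19.85
tool_pos: [515.2, 138.1, 172.7]
orientation: [0.557, 0.831, -0.0, 0.001]
force: [2.0, -0.4, -0.3]
opening: 0.796
grasp_force: 35.5
```

```bash
python3 -m crank '[[0,0,0.05,0,0,0],[0,0,0.1,0,0,0],[0,0,0.15,0,0,0],[0,0,0.15,0,0,0]]'
```

```text
clock: 20.18
tool_pos: [515.3, 138.1, 171.4]
orientation: [0.557, 0.831, -0.0, 0.001]
force: [1.4, 0.6, 2.9]
opening: 0.795
grasp_force: 35.8
```

```bash
python3 -m crank '[[0,0,0,0,0,0],[0,0,0,0,0,0],[0,0,0,0,0,0],[0,0,0,0,0,0]]'; python3 -c "
from h import *
s=robot.get_state();print(s['force'],s['wrist_torque'])"
```

```text
clock: 20.52
tool_pos: [515.3, 138.1, 171.4]
orientation: [0.557, 0.831, -0.0, 0.001]
force: [2.1, 0.9, 5.5]
opening: 0.794
grasp_force: 36.0
[2.07094351 0.90850634 5.52482527] [ 0.13499344 -0.45801668  0.04436395]
```

Contact is steady at a few newtons with the foot at about 77 mm, so I'll release and withdraw upward.

```bash
python3 -m crank '[[0,0.03,-0.02,0,0,0],[0,0.03,-0.02,0,0,0],[0,0.03,-0.02,0,0,0],[0,0.03,-0.02,0,0,0],[0,0.03,-0.02,0,0,0],[0,0.03,-0.02,0,0,0],[0,0.03,-0.02,0,0,0],[0,0.03,-0.02,0,0,0]]' 8.54
python3 -m crank '[[0,0,-0.5,0,0,0],[0,0,-1.5,0,0,0],[0,0,-3,0,0,0],[0,0,-5,0,0,0],[0,0,-8,0,0,0],[0,0,-11,0,0,0],[0,0,-12,0,0,0],[-22,-10,-12,0,0,0],[-22,-10,-12,0,0,0],[-22,-10,-12,0,0,0],[-22,-10,-12,0,0,0],[-22,-10,-12,0,0,0]]'
python3 -m crank '[[-10,0,0,0,0,0],[-10,0,0,0,0,0],[-10,0,0,0,0,0],[-10,0,0,0,0,0]]'
python3 - <<'E'
from h import *
for n in("side","top"): c=cam(n); save(c,n+"_end.png")
a=cv2.imread("pics/side_end.png")[100:260,140:300];b=cv2.imread("pics/top_end.png")[150:310,140:300]
cv2.imwrite("pics/end.png",cv2.resize(np.hstack([a,b]),None,fx=2.5,fy=2.5,interpolation=cv2.INTER_CUBIC))
E
```

```text
clock: 21.18
tool_pos: [515.3, 138.1, 171.2]
orientation: [0.557, 0.831, -0.0, 0.001]
force: [-0.1, -0.7, 0.7]
opening: 1.002
grasp_force: 0.0
clock: 22.18
tool_pos: [506.9, -71.7, 292.2]
orientation: [0.557, 0.831, -0.0, 0.001]
force: [0.6, -0.3, -0.7]
opening: 0.997
grasp_force: 0.0
clock: 22.52
tool_pos: [546.0, -165.8, 291.6]
orientation: [0.558, 0.83, -0.001, 0.001]
force: [0.5, -0.2, -0.7]
opening: 0.995
grasp_force: 0.0
```

View pics/end.png

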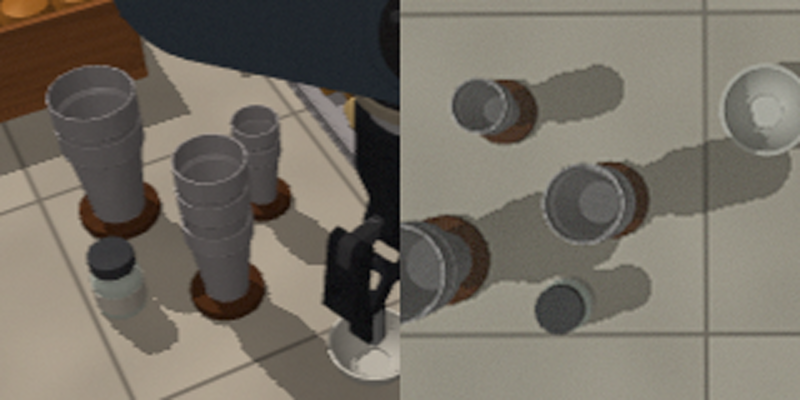

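The cup is nested straight in the medium stack: three collars show at about (210,160) in the left crop, and nothing else has moved. Handing in.

```bash
python3 -c "
from plant import robot
print(robot.job_done())"
```

```text
the job is handed in; nothing more can be done
None
```

The cup was stood upright and released, then regrasped and lowered into the medium stack until it touched at about 4.5 N (creeping to about 7 N during the hold, above the advised 2–4 N but well under 25 N), and let go; the job was handed in at about 23 s, with no verdict returned.

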